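Hold a nozzle carrier against the sprung stop of a filling stand

ROBOT

A 6-joint arm with a two-finger parallel gripper is mounted at the origin on the work surface. World frame = base frame: x ahead of the robot, y to its left, z up, the work surface at z = 0. Lengths are in m, angles in rad, forces in N, time in s.
With the tool pointing down it reaches from about 0.35 to 0.85 m from the base axis. Payload 8.1 kg.
Tool frame: the origin (TCP) lies at the very end of the fingers, on their centre line; the grasp point (between the pads) lies 19 mm behind it; z points along the fingers, y is the direction in which the jaws open and shut (so a half turn about z gives the same grasp; the last joint's range is limited). The gripper opens to 93 mm and grips with 3 to 60 N. Pads are 15 mm wide; open, the fingers measure 128 mm over their backs; the gripper's body (75 mm by 188 mm) begins 65 mm behind the grasp point.
Start: joints at [1.178, 0.13, 1.488, -0, 1.523, -0.085], TCP at [0.182, 0.572, 0.219] pointing down, gripper open.
Joint ranges: [-2.96, 2.96], [-0.89, 2.26], [0.02, 2.5], [-1.34, 4.48], [0, 2.73], [-2.66, 2.66]. Speed limits (rad/s): [2.39, 2.39, 2.79, 3.14, 3.14, 3.14].

INTERFACE

Orientations are given as a rotation vector (axis times angle).
In Python, from plant import robot gives the robot as it stands.
- The arm moves only by the shell command python3 -m inch 'ROWS' [FORCE]. ROWS is JSON, a list that holds one entry, the list of rows, each a list of 7 numbers: the shift along the tool's x, y, z in cm, then the turn, a rotation vector about the tool's x, y, z in degrees, then the gripper command: -1 is fully open, 1 is shut, values between are in proportion. A call has 1 to 5 rows; each row shifts and turns the commanded pose from where the row before left it, along the tool's axes as they then stand; what a row does not reach is not made up. A row lasts 1/10 s, in which the tool goes at most 50 mm and 8.59 degrees, less where a joint would pass 70% of its speed; a pose out of reach is approached as far as the arm can. A call with a gripper value outside its range is refused whole. The fingers move at their own pace and stop on an object; FORCE is the grip in N (left out, the last holds). Time passes only in rows, so rows that do not move let the fingers close. It gives the time, the measured TCP pose, the force and the opening at its end, in the units of the state.
- robot.read_state(): the state, without advancing time (a new reading comes with each control period).
- robot.read_camera(name): name is "scene" or "top"; returns a dict with "image" (400x640x3 uint8, blue, green, red), "K" (3x3 intrinsics, pixels), "distortion" ([k1, k2, p1, p2, k3] as OpenCV has them; the pictures are not rectified), "R" (3x3) and "t" (3): a world point X has camera coordinates R X + t. Camera axes: x right, y down, z forward; pixel columns grow to the right and rows downward; lengths in m; the calibration is good to about 2 mm. A picture is of the moment at which its call begins. There is no depth.
- robot.close_job(): hands the job in, once; it reports no verdict.
The state is a dict: "t": time; "q": joint angles; "dq": joint speeds; "joint_torque": joint torques, N m; "tool_pos": TCP position; "orientation": TCP orientation; "force": force on the tool from outside, world axes, zero at the start; "wrist_torque": the same for the moment, N m; "opening": finger opening in m.
Only numpy, scipy, OpenCV 4.12 (cv2) and the standard library are available. Lean on these libraries where they do the work, as an engineer would, in place of code of your own. Each camera call takes 0.05 s, during which the arm holds its last target. There are 200 camera calls.

TASK

Set the white nozzle carrier down over the crossbar of the filling stand, with the blue nozzle on the scale's side and still clear of the blue sprung stop; then slide it along the bar against the stop and press until the red pointer stands in the green band (about 10 N), never as far as the red zone, so that a colleague can tighten the clamp screw. Keep it pressed steadily for a couple of seconds and finish while still holding it there: do not let go. Leave the bottles and the wrench alone.

Things in the scene. Friction and masses are not known exactly. Their poses are not given: they have to be found in the camera images.
- carrier_mid (a point): nozzle carrier, loose, 0.2-0.4 kg, 103 mm high, starts upright (z up); point at half its height, 51.5 mm above its underside, on the grip post's axis. White upside-down-U saddle, 60 mm long along its y, 40 mm wide over the legs (53 over the flared feet); slot 20 mm wide along y, open below, its ceiling 6.5 mm below this point. Seated on the bar, the point is 12.5 mm above the bar's centre line
- carrier_grip (a point): middle of the black square post on top of the carrier, 29.5 mm above carrier_mid: 24 x 24 mm, 44 mm high, sides along the carrier's x and y, orange dot on top; below it the saddle's flat top is 60 x 40 mm
- nozzle_tip (a point): lower tip of the carrier's blue nozzle, 70 mm from the grip post's axis towards the carrier's +x, 6 mm above the carrier's underside; nozzle and its steel arm reach 84 mm from the axis and 77 mm above the underside
- bar_mid (a point): middle of the stand's fixed level crossbar, 12 mm thick, 240 mm above the table; y along the bar, z up, +x towards the scale (pan 60 mm above the table). White 34 mm blocks on posts at y = +155 and -155 mm reach 17 mm above the bar; the bar is free from the stop's face to y = +140 mm; the stop is at the -y end
- stop_face (a point): centre of the blue stop's face, on the bar's centre line, axes as bar_mid; moves with the stop. The face looks to +y, 44 x 44 mm, from 23 mm below to 21 mm above the bar's centre line; at rest 60 mm from bar_mid towards its -y
- stop (a joint): travel of the sprung stop, m: 0 at rest, grows as it is pressed to bar_mid's -y, ends at 0.045; spring of 500 N/m, no preload (0.02 m is 10 N). Its red pointer runs along a strip 34 mm beside the bar, on the side away from the scale, 25 mm above it: green from 0.010 to 0.030 m (5 to 15 N), red from 0.038 m
- bottle_scale: empty clear bottle without a cap, 56 mm diameter, 110 mm high, standing on the scale's pan below where the nozzle will be; origin at its underside; not to be moved
- bottle_a: full amber bottle with a blue cap, 62 mm diameter, 150 mm high, on the table; origin at its underside; not to be moved
- bottle_b: full amber bottle with an orange cap, 62 mm diameter, 150 mm high, on the table; origin at its underside; not to be moved
- wrench: steel wrench 170 mm long, lying on the table; not to be moved

How it is judged:
On the way, in this order (a step that is already met when the one before it is completed fails the run):
1. the carrier straddles the crossbar, fully down on it, nozzle on the scale's side, the stop not yet pressed (x of carrier_mid in the frame of bar_mid between -0.012 and 0.012 m and z of carrier_mid in the frame of bar_mid between 0.003 and 0.019 m and y of carrier_mid in the frame of bar_mid between -0.1 and 0.12 m and angle between the y axis of carrier_mid and the y axis of bar_mid, either way round below 0.25 rad and angle between carrier_mid's own z axis and vertical below 0.3 rad and x of nozzle_tip in the frame of bar_mid above 0.04 m and value of joint stop below 0.004 m), for 0.2 s.
2. the carrier, down on the bar, presses the stop steadily into the green band (x of carrier_mid in the frame of bar_mid between -0.012 and 0.012 m and z of carrier_mid in the frame of bar_mid between 0.003 and 0.019 m and y of carrier_mid in the frame of bar_mid between -0.1 and 0.12 m and angle between the y axis of carrier_mid and the y axis of bar_mid, either way round below 0.25 rad and angle between carrier_mid's own z axis and vertical below 0.3 rad and x of nozzle_tip in the frame of bar_mid above 0.04 m and value of joint stop between 0.01 and 0.03 m and contact force between carrier and stop between 5 and 15 N), for 1 s.
At the end, for the whole second after the job is handed in: Carrier straddles the bar (carrier_mid 3 to 19 mm above its centre line, within 12 mm sideways, 0.25 rad of its direction, 0.3 rad of upright), nozzle on the scale's side, pressing the stop with 5 to 15 N, 10 to 30 mm in (green), the fingers still holding or pushing it (all of step 2 and contact force between the fingers and carrier above 2 N); the arm keeps its last pose, push and grip.
It fails at once if the stop is driven into the red zone (38 mm) (value of joint stop above 0.038 m).
It fails at once if a bottle or the wrench is moved by more than 30 mm or a bottle is knocked over (distance of any of bottle_a, bottle_b, bottle_scale, wrench from where it was at the start of the episode above 0.03 m or angle between any of bottle_a, bottle_b, bottle_scale's own z axis and vertical above 0.4 rad).
It also fails if it takes over 45 s, if anything falls off the work surface, if the arm or the gripper's body presses on something with over 40 N, if the wrist force passes 120 N, or if a joint passes its speed limit or range.

## Working session

There is one attempt and no reset: what is moved stays moved. The work goes in short steps, Python scripts to look and compute and a shell command to move; the robot and the scene stay as the last step left them, time stands still between calls to the robot, and variables do not carry over. Pictures are saved under pics/ and viewed, about 8 in all and at most 12, crops included, and the job is handed in when it is done.

```bash
mkdir -p pics; ls
cat > h.py <<'E'
import numpy as np, cv2
from plant import robot
from scipy.spatial.transform import Rotation as Rn
def cam(n,f=None):
    c=robot.read_camera(n)
    c={k:np.array(v) for k,v in c.items()}
    if f: cv2.imwrite('pics/'+f,c['image']); np.savez('pics/'+n+'.npz',**c)
    return c
def load(n): return dict(np.load('pics/'+n+'.npz'))
def atz(c,uv,z):
    p=cv2.undistortPoints(np.array([[uv]],float),c['K'],c['distortion'])[0,0]
    o=-c['R'].T@c['t']; d=c['R'].T@np.array([p[0],p[1],1]); return o+d*(z-o[2])/d[2]
def px(c,X):
    return cv2.projectPoints(np.array(X,float).reshape(-1,1,3),cv2.Rodrigues(c['R'])[0],c['t'],c['K'],c['distortion'])[0][:,0]
E
python3 - <<'E'
from h import *
for n in('scene','top'):
    c=cam(n,n+'1.png'); print(n,-c['R'].T@c['t'],c['R'][2])
s=robot.read_state(); print(s['t'],s['tool_pos'],s['orientation'],s['force'],s['opening'],Rn.from_rotvec(s['orientation']).as_matrix())
E
```

```text
pics
scene [ 0.88482204 -0.66404395  0.9261224 ] [-0.36794575  0.57577157 -0.73013905]
top [ 0.36184489 -0.05565799  1.379029  ] [ 0.11262433  0.00119112 -0.99363693]
0.1 [0.18154478 0.57134815 0.21770517] [-4.81490947e-01 -3.10406091e+00  2.49953923e-03] [0.66643225 0.49065835 0.69484035] 0.09321791017448679 [[-9.53008384e-01  3.02943229e-01 -6.48241441e-04]
 [ 3.02943880e-01  9.53007201e-01 -1.50994224e-03]
 [ 1.60351983e-04 -1.63536839e-03 -9.99998650e-01]]
```

View pics/scene1.png

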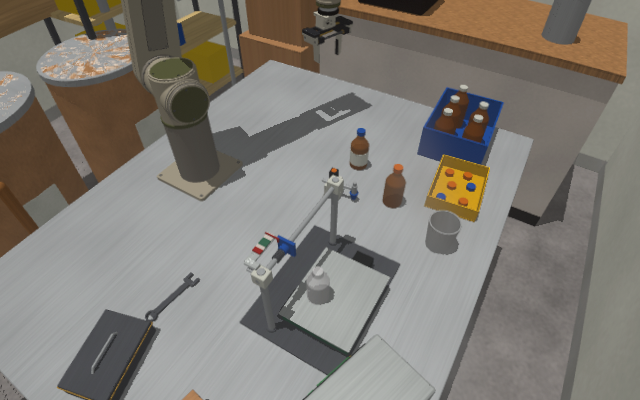

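View pics/top1.png

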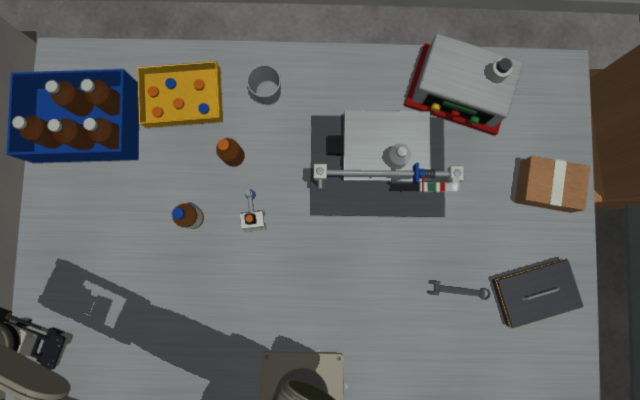

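The scene view shows the stand, with the stop at about (287,246) and the carrier behind the far post. In the top view the carrier is at about (252,218) with its nozzle towards (252,194). The bar runs from (320,172) to (457,173), with the stop at (418,172). I'll zoom in on the top view.

Run:
```python
from h import *
c=load('top'); im=c['image']
a=cv2.resize(im[180:240,165:285],None,fx=6.6,fy=6.6,interpolation=2)[:290]
a=cv2.resize(im[183:238,205:285],(800,550),interpolation=2)
cv2.imwrite('pics/c1.png',a)
b=cv2.resize(im[150:205,305:465],(800,275),interpolation=2); cv2.imwrite('pics/c2.png',b)
```

```text
(no output)
```

View pics/c1.png

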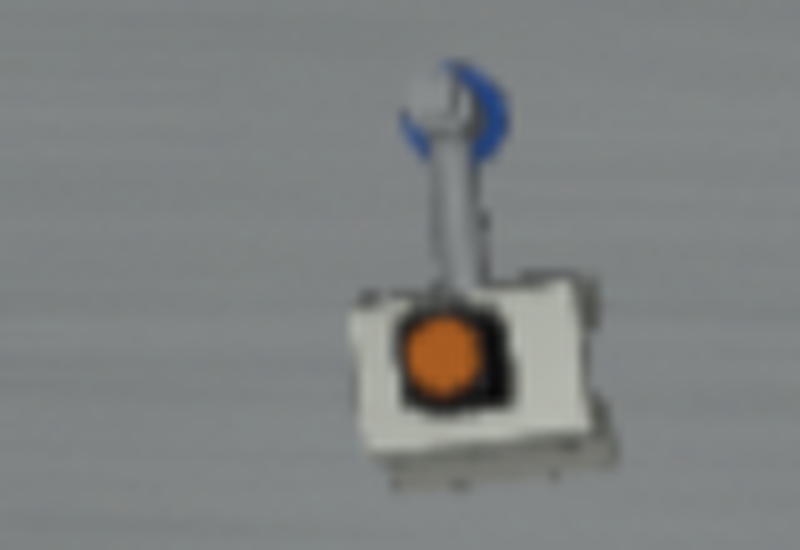

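View pics/c2.png

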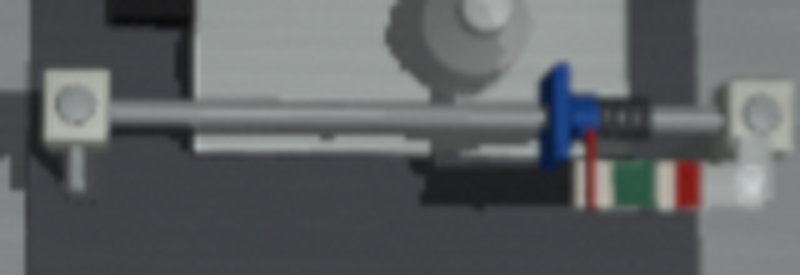

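Run:
```python
from h import *
c=load('top')
f1=lambda p:((p[0]+.5)/10-.5+205,(p[1]+.5)/10-.5+183)
f2=lambda p:((p[0]+.5)/5-.5+305,(p[1]+.5)/5-.5+150)
dot=atz(c,f1((443,355)),.103); print('dot',dot)
co=np.array([atz(c,f1(p),.059) for p in((350,310),(578,278),(592,430),(370,452))]); print(co.round(4),co.mean(0))
print([np.linalg.norm(co[i]-co[i-1]).round(4) for i in range(4)])
arm=atz(c,f1((440,100)),.077); print('nozz',arm, np.degrees(np.arctan2(*(arm-dot)[[1,0]])))
for a,b in((0,1),(3,2)):
    d=co[a]-co[b]; print('yaw y-axis vs world y',np.degrees(np.arctan2(-d[0],d[1])))
L=atz(c,f2((76,105)),.257);R=atz(c,f2((761,114)),.257);print('blocks',L,R,np.linalg.norm(L-R),(L+R)/2, np.degrees(np.arctan2(-(L-R)[0],(L-R)[1])))
A=atz(c,f2((120,110.5)),.246);B=atz(c,f2((700,121)),.246);print('bar',A,B,np.degrees(np.arctan2(-(A-B)[0],(A-B)[1])))
print('face',atz(c,f2((552,62)),.261),atz(c,f2((545,168)),.261))
for n,p in(('a',(180,214)),('b',(223,145))): print(n,atz(c,p,.15))
print('bscale',atz(c,f2((488,10)),.17))
s=robot.read_state();print(s['tool_pos'])
```

```text
dot [0.45479372 0.14163328 0.103     ]
[[0.4692 0.1734 0.059 ]
 [0.4792 0.1137 0.059 ]
 [0.4393 0.1085 0.059 ]
 [0.432  0.1665 0.059 ]] [0.45493676 0.14055063 0.059     ]
[np.float64(0.0378), np.float64(0.0605), np.float64(0.0402), np.float64(0.0585)]
nozz [0.52322511 0.14922983 0.077     ] 6.3344520479206015
yaw y-axis vs world y 9.465680668763735
yaw y-axis vs world y 7.117979624302655
blocks [ 0.5547876  -0.03775431  0.257     ] [ 0.55856715 -0.34750513  0.257     ] 0.30977388071176526 [ 0.55667738 -0.19262972  0.257     ] 0.6990835174600967
bar [ 0.55464237 -0.0576796   0.246     ] [ 0.55653291 -0.32238387  0.246     ] 0.4092040369922624
face [ 0.57918874 -0.25193272  0.261     ] [ 0.53079092 -0.24898913  0.261     ]
a [0.45701749 0.30397235 0.15      ]
b [0.63182108 0.20653355 0.15      ]
bscale [ 0.62188667 -0.23645878  0.17      ]
[0.18154478 0.57134815 0.21770517]
```

Carrier: post at (0.455, 0.141), yaw about +7.7°, and the top size checks out at 60×40. Bar: centre (0.5565, −0.193), yaw about +0.6°, with a block spacing of 0.3098 against 0.310 expected. Stop face: y≈−0.252, against −0.253 expected. All of these agree with the given sizes, so I'll approach with the jaws along the carrier's y.

```bash
cat > rem.py <<'E'
import sys; from h import *
x,y,z,yaw=map(float,sys.argv[1:5]); s=robot.read_state()
R=Rn.from_rotvec(s['orientation']).as_matrix(); a=np.radians(yaw)
T=np.array([[-np.cos(a),-np.sin(a),0],[-np.sin(a),np.cos(a),0],[0,0,-1.]])
print('t',s['t'],'cm',(R.T@(np.array([x,y,z])-s['tool_pos'])*100).round(2),'deg',np.degrees(Rn.from_matrix(R.T@T).as_rotvec()).round(2),'F',np.round(s['force'],1),'op',round(float(s['opening']),4),'pos',np.round(s['tool_pos'],4))
E
python3 -m inch '[[[-3.5,-3,0,0,0,-3,-1],[-3.5,-3,0,0,0,-3,-1],[-3.5,-3,0,0,0,-3,-1],[-3.5,-3,0,0,0,-3,-1],[-3.5,-3,0,0,0,-3,-1]]]' 40
python3 rem.py .455 .141 .19 7.7
```

```text
t: 0.6
tool_pos: [0.3229, 0.3884, 0.2183]
orientation: [-0.068, -3.14, 0.001]
force: [1.1, 1.1, -0.2]
opening: 0.0929
t 0.6 cm [-14.26 -24.15   2.83] deg [ -0.02  -0.02 -10.18] F [ 1.1  1.1 -0.2] op 0.0929 pos [0.3229 0.3884 0.2183]
```

```bash
python3 -m inch '[[[-2.6,-4.2,0,0,0,0,-1],[-2.6,-4.2,0,0,0,0,-1],[-2.6,-4.2,0,0,0,0,-1],[-2.6,-4.2,0,0,0,0,-1],[-2.6,-4.2,0.5,0,0,0,-1]]]'
python3 -m inch '[[[-1,-2.5,0.5,0,0,-3,-1],[0,0,0.5,0,0,-3,-1],[0,0,0.5,0,0,-3,-1],[0,0,0,0,0,-1,-1],[0,0,0,0,0,0,-1]]]'
python3 rem.py .455 .141 .19 7.7
python3 - <<'E'
from h import *
c=cam('top','top2.png'); cv2.imwrite('pics/c3.png',cv2.resize(c['image'][150:260,170:330],(800,550),interpolation=2))
E
```

```text
t: 1.1
tool_pos: [0.4435, 0.1725, 0.2141]
orientation: [0.072, 3.14, 0.001]
force: [1.3, 0.1, -0.8]
opening: 0.0929
t: 1.6
tool_pos: [0.4513, 0.1489, 0.1984]
orientation: [0.201, -3.135, 0.0]
force: [-0.1, 0.2, 0.1]
opening: 0.093
t 1.6 cm [-0.26 -0.83  0.84] deg [-0.   -0.04 -0.36] F [-0.1  0.2  0.1] op 0.093 pos [0.4513 0.1489 0.1984]
```

View pics/c3.png

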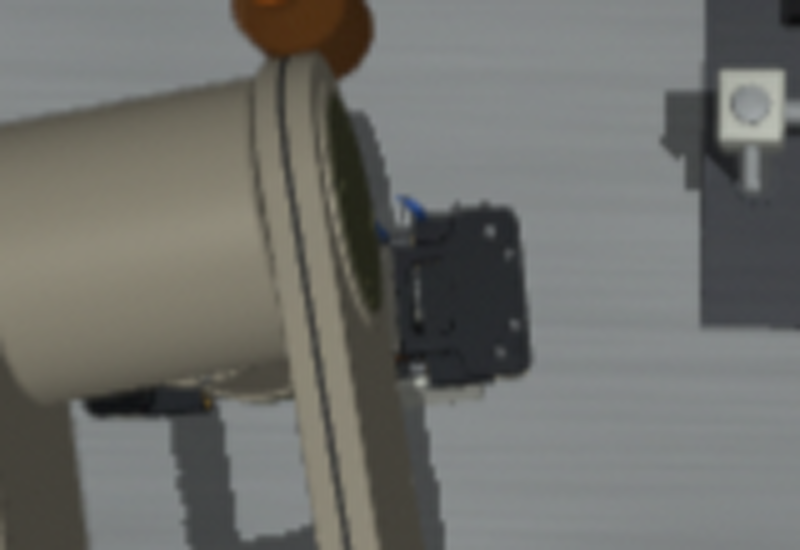

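The arm hides the carrier from above. The jaws line up with the measured pose. I'll check the scene view for the arm's clearance to the bottles.

```bash
python3 -m inch '[[[-0.25,-0.8,1.5,0,0,-0.4,-1],[0,0,1.5,0,0,0,-1],[0,0,1.5,0,0,0,-1],[0,0,1.5,0,0,0,-1],[0,0,0,0,0,0,-1]]]'
python3 rem.py .455 .141 .067 7.7
python3 - <<'E'
from h import *
c=cam('scene','scene2.png'); cv2.imwrite('pics/c4.png',cv2.resize(c['image'][20:270,200:520],(768,600),interpolation=2))
E
```

```text
t: 2.15
tool_pos: [0.4529, 0.1409, 0.1351]
orientation: [0.212, -3.129, 0.001]
force: [0.1, 0.2, -0.4]
opening: 0.093
t 2.15 cm [-0.25 -0.02  6.81] deg [-0.01 -0.31  0.06] F [ 0.1  0.2 -0.4] op 0.093 pos [0.4529 0.1409 0.1351]
```

View pics/c4.png

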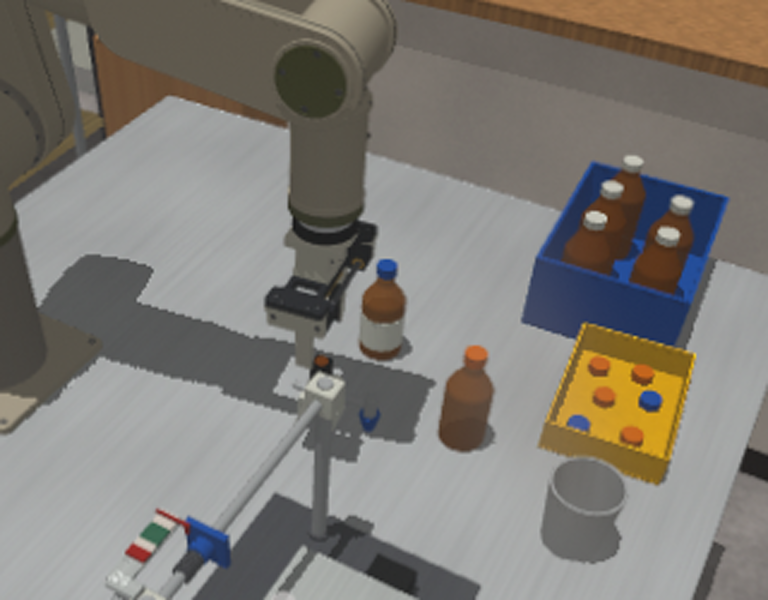

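The arm is clear of the bottles, with the blue-capped bottle well beside the gripper, and the post at about (320,365) in the crop sits between the fingers. I'll lower and grasp.

```bash
python3 -m inch '[[[-0.25,0,2,0,0,0,-1],[0,0,2,0,0,0,-1],[0,0,1.6,0,0,0,-1],[0,0,1.2,0,0,0,-1],[0,0,0,0,0,0,-1]]]'
python3 rem.py .455 .141 .067 7.7
python3 -m inch '[[[0,0,0,0,0,0,1],[0,0,0,0,0,0,1],[0,0,0,0,0,0,1],[0,0,0,0,0,0,1],[0,0,0,0,0,0,1]]]' 45
python3 -m inch '[[[0,0,0,0,0,0,1],[0,0,0,0,0,0,1],[0,0,0,0,0,0,1],[0,0,0,0,0,0,1],[0,0,0,0,0,0,1]]]' 45
python3 rem.py .455 .141 .067 7.7
```

```text
t: 2.7
tool_pos: [0.4565, 0.1415, 0.0693]
orientation: [0.213, -3.132, 0.001]
force: [-0.3, 0.1, -0.5]
opening: 0.0927
t 2.7 cm [ 0.16 -0.03  0.23] deg [-0.01 -0.14  0.07] F [-0.3  0.1 -0.5] op 0.0927 pos [0.4565 0.1415 0.0693]
t: 3.2
tool_pos: [0.4578, 0.1417, 0.071]
orientation: [-0.213, 3.134, 0.0]
force: [-0.3, -0.1, 0.4]
opening: 0.0577
t: 3.7
tool_pos: [0.4575, 0.1416, 0.0706]
orientation: [0.213, -3.134, 0.0]
force: [-0.2, -0.4, -0.4]
opening: 0.0241
t 3.7 cm [ 0.26 -0.03  0.36] deg [-0.   -0.01  0.07] F [-0.2 -0.4 -0.4] op 0.0241 pos [0.4575 0.1416 0.0706]
```

Gripped: opening is 24.1 mm, which matches the post. I'll lift to TCP z≈0.36, then go over the bar. The target is TCP (0.5585, −0.16), yaw 0.6°.

```bash
python3 -m inch '[[[0,0,-2,0,0,0,1],[0,0,-4,0,0,0,1],[0,0,-4.5,0,0,0,1],[0,0,-4.5,0,0,0,1],[0,0,-4.5,0,0,0,1]]]'
python3 -m inch '[[[0,0,-4.5,0,0,0,1],[0,0,-3.5,0,0,0,1],[0,0,-2,0,0,0,1],[0,0,0,0,0,2,1],[0,0,0,0,0,2,1]]]'
python3 rem.py .5585 -.16 .365 0.6
```

```text
t: 4.2
tool_pos: [0.4568, 0.1415, 0.2666]
orientation: [0.213, -3.133, 0.0]
force: [1.5, -0.4, -3.5]
opening: 0.0239
t: 4.7
tool_pos: [0.4577, 0.1416, 0.366]
orientation: [-0.101, 3.139, 0.0]
force: [-0.4, -0.2, -4.0]
opening: 0.0238
t 4.7 cm [ -8.12 -30.75   0.1 ] deg [0.   0.03 3.08] F [-0.4 -0.2 -4. ] op 0.0238 pos [0.4577 0.1416 0.366 ]
```

```bash
python3 -m inch '[[[0,-2,0,0,0,3.1,1],[-1,-3.5,0,0,0,0,1],[-1,-4,0,0,0,0,1],[-1,-4,0,0,0,0,1],[-1,-4,0,0,0,0,1]]]'
python3 -m inch '[[[-1,-4,0,0,0,0,1],[-1,-4,0,0,0,0,1],[-1,-3,0,0,0,0,1],[-1,-1.5,0,0,0,0,1],[0,0,0,0,0,0,1]]]'
python3 rem.py .5585 -.16 .31 0.6
```

```text
t: 5.2
tool_pos: [0.5005, -0.0343, 0.3648]
orientation: [0.019, -3.14, -0.0]
force: [1.0, -0.0, -3.7]
opening: 0.0237
t: 5.7
tool_pos: [0.5421, -0.1595, 0.3637]
orientation: [0.014, -3.139, -0.001]
force: [-0.5, 0.0, -3.5]
opening: 0.0237
t 5.7 cm [-1.65 -0.06  5.36] deg [ 0.03 -0.16 -0.1 ] F [-0.5  0.  -3.5] op 0.0237 pos [ 0.5421 -0.1595  0.3637]
```

```bash
python3 -m inch '[[[-1,0,0,0,0,0,1],[-0.6,0,1,0,0,0,1],[0,0,1.5,0,0,0,1],[0,0,1,0,0,0,1],[0,0,0,0,0,0,1]]]'
python3 rem.py .5585 -.16 .2716 0.6
python3 - <<'E'
from h import *
c=cam('scene','scene3.png'); cv2.imwrite('pics/c5.png',cv2.resize(c['image'][150:300,220:380],(640,600),interpolation=2))
cv2.imwrite('pics/c6.png',cv2.resize(cam('top','top3.png')['image'][130:230,290:470],(792,440),interpolation=2))
E
```

```text
t: 6.2
tool_pos: [0.5569, -0.1562, 0.3274]
orientation: [0.019, -3.137, -0.003]
force: [-0.7, -0.3, -2.8]
opening: 0.0237
t 6.2 cm [-0.18 -0.39  5.58] deg [ 0.1  -0.26  0.11] F [-0.7 -0.3 -2.8] op 0.0237 pos [ 0.5569 -0.1562  0.3274]
```

View pics/c5.png

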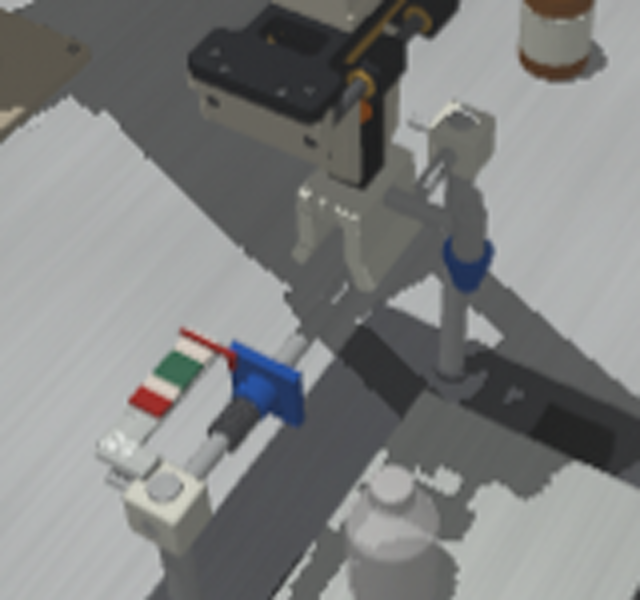

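View pics/c6.png

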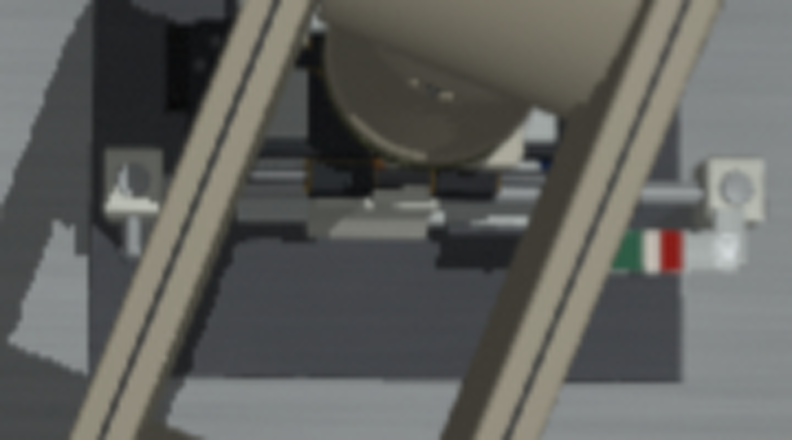

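In the scene crop the carrier hangs upright above the bar. Its near feet are at about (300,258) and (368,288), with the bar running between them at about (345,290). I'll check the lateral alignment by projection.

Run:
```python
from h import *
c=load('scene'); f=lambda p:((p+.5-np.array([220,150]))*4).round(0)
for cx in(.5535,.5555,.5575):
    y=-.1562-.03; z=.2568
    print(cx,f(px(c,[[cx-.0265,y,z],[cx+.0265,y,z],[cx-.02,y,z+.059],[cx+.02,y,z+.059],[cx-.01,y,z],[cx+.01,y,z]])).tolist())
print('bar ends',f(px(c,[[.5563,-.233,.24],[.5565,-.252,.261]])).tolist())
im=c['image'][150:300,220:380]
cv2.imwrite('pics/c7.png',cv2.resize(im[30:100,10:75],(650,700)[:2],interpolation=2)[:600])
```

```text
0.5535 [[286.0, 256.0], [366.0, 293.0], [291.0, 188.0], [354.0, 216.0], [311.0, 268.0], [341.0, 282.0]]
0.5555 [[289.0, 258.0], [369.0, 295.0], [294.0, 190.0], [357.0, 218.0], [314.0, 269.0], [344.0, 283.0]]
0.5575 [[292.0, 259.0], [372.0, 296.0], [297.0, 191.0], [360.0, 219.0], [317.0, 271.0], [347.0, 284.0]]
bar ends [[285.0, 352.0], [264.0, 352.0]]
```

View pics/c7.png

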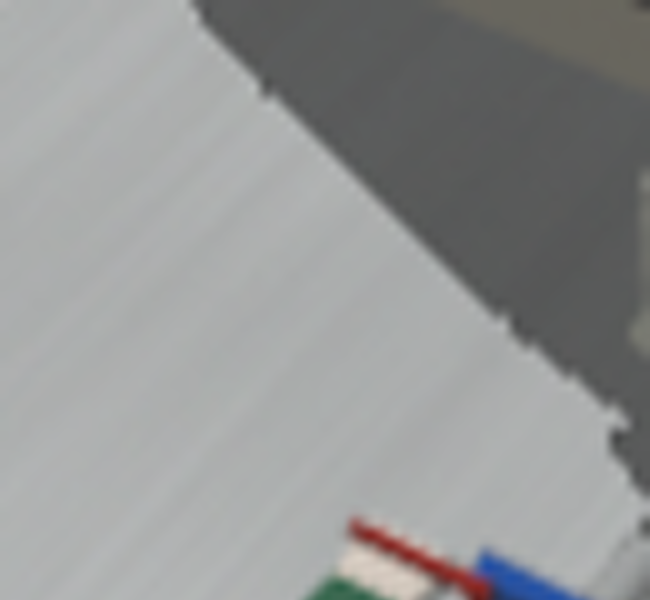

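That crop was cut wrong and shows only the table. From the earlier crop, the foot tips at about (293,258) and the top corner at (300,188) put the carrier at x≈0.556–0.5575. That is within about 1.5 mm of the bar, and the slot leaves ±4 mm. I'll descend while watching the force.

```bash
python3 -m inch '[[[0,0,0.8,0,0,0,1],[0,0,0.8,0,0,0,1],[0,0,0.7,0,0,0,1],[0,0,0.7,0,0,0,1],[0,0,0,0,0,0,1]]]'
python3 rem.py .557 -.156 .2716 0.6
```

```text
t: 6.8
tool_pos: [0.5575, -0.157, 0.2989]
orientation: [0.018, -3.139, -0.001]
force: [-0.6, -0.3, -3.9]
opening: 0.0238
t 6.8 cm [0.04 0.1  2.73] deg [ 0.05 -0.13  0.06] F [-0.6 -0.3 -3.9] op 0.0238 pos [ 0.5575 -0.157   0.2989]
```

It's already straddling the bar, with no contact force.

```bash
python3 -m inch '[[[0,0,0.7,0,0,0,1],[0,0,0.7,0,0,0,1],[0,0,0.6,0,0,0,1],[0,0,0.3,0,0,0,1],[0,0,0,0,0,0,1]]]'
python3 -m inch '[[[0,0,0.1,0,0,0,1],[0,0,0.1,0,0,0,1],[0,0,0.1,0,0,0,1],[0,0,0,0,0,0,1],[0,0,0,0,0,0,1]]]'
python3 rem.py .557 -.156 .2716 0.6
```

```text
t: 7.3
tool_pos: [0.5578, -0.1571, 0.2768]
orientation: [0.018, -3.14, -0.001]
force: [-0.1, -0.0, -3.5]
opening: 0.0241
t: 7.8
tool_pos: [0.5581, -0.1572, 0.2747]
orientation: [-0.018, 3.141, -0.0]
force: [0.3, 0.4, -3.4]
opening: 0.0239
t 7.8 cm [0.11 0.12 0.31] deg [-0.    0.01  0.06] F [ 0.3  0.4 -3.4] op 0.0239 pos [ 0.5581 -0.1572  0.2747]
```

```bash
python3 -m inch '[[[0,0,0.1,0,0,0,1],[0,0,0.1,0,0,0,1],[0,0,0,0,0,0,1],[0,0,0,0,0,0,1],[0,0,0,0,0,0,1]]]'
python3 -m inch '[[[0,0,0.1,0,0,0,1],[0,0,0.1,0,0,0,1],[0,0,0,0,0,0,1],[0,0,0,0,0,0,1],[0,0,0,0,0,0,1]]]'
```

```text
t: 8.3
tool_pos: [0.5581, -0.1572, 0.2727]
orientation: [-0.018, 3.142, 0.0]
force: [0.6, -1.3, -2.9]
opening: 0.0239
t: 8.8
tool_pos: [0.5583, -0.1572, 0.2716]
orientation: [-0.018, 3.14, -0.001]
force: [-2.9, 1.6, 6.0]
opening: 0.0238
```

Seated exactly at the predicted height: z is 0.2716 and the vertical force rose by 9.5 N. I'll ease off slightly, hold, then slide towards the stop.

```bash
python3 -m inch '[[[0,0,-0.05,0,0,0,1],[0,0,0,0,0,0,1],[0,0,0,0,0,0,1],[0,0,0,0,0,0,1],[0,0,0,0,0,0,1]]]'
python3 -m inch '[[[0,-1,0,0,0,0,1],[0,-1,0,0,0,0,1],[0,-1,0,0,0,0,1],[0,-1,0,0,0,0,1],[0,0,0,0,0,0,1]]]'
python3 rem.py .5583 -.2425 .2716 0.6
```

```text
t: 9.3
tool_pos: [0.5583, -0.1572, 0.2716]
orientation: [-0.018, 3.141, -0.0]
force: [-2.4, 0.9, 5.7]
opening: 0.0239
t: 9.8
tool_pos: [0.5591, -0.1987, 0.2716]
orientation: [-0.017, 3.14, -0.002]
force: [0.7, -2.0, 4.6]
opening: 0.0239
t 9.8 cm [ 0.12 -4.38  0.01] deg [-0.06  0.09  0.01] F [ 0.7 -2.   4.6] op 0.0239 pos [ 0.5591 -0.1987  0.2716]
```

```bash
python3 -m inch '[[[0,-0.5,0,0,0,0,1],[0,-0.5,0,0,0,0,1],[0,-0.5,0,0,0,0,1],[0,0,0,0,0,0,1],[0,0,0,0,0,0,1]]]'
python3 -m inch '[[[0,-0.4,0,0,0,0,1],[0,-0.4,0,0,0,0,1],[0,-0.4,0,0,0,0,1],[0,0,0,0,0,0,1],[0,0,0,0,0,0,1]]]'
python3 rem.py .5583 -.2425 .2716 0.6
```

```text
t: 10.3
tool_pos: [0.5592, -0.2126, 0.2716]
orientation: [-0.018, 3.14, -0.001]
force: [-0.2, 1.1, 5.9]
opening: 0.0237
t: 10.8
tool_pos: [0.5594, -0.2244, 0.2716]
orientation: [-0.018, 3.14, -0.0]
force: [1.7, 2.9, 5.8]
opening: 0.0238
t 10.8 cm [ 0.13 -1.81 -0.  ] deg [-0.    0.08  0.07] F [1.7 2.9 5.8] op 0.0238 pos [ 0.5594 -0.2244  0.2716]
```

```bash
python3 -m inch '[[[0,-0.3,0,0,0,0,1],[0,-0.3,0,0,0,0,1],[0,-0.3,0,0,0,0,1],[0,-0.3,0,0,0,0,1],[0,0,0,0,0,0,1]]]'
python3 -m inch '[[[0,-0.2,0,0,0,0,1],[0,-0.2,0,0,0,0,1],[0,-0.2,0,0,0,0,1],[0,0,0,0,0,0,1],[0,0,0,0,0,0,1]]]'
python3 rem.py .5583 -.2425 .2716 0.6
python3 - <<'E'
from h import *
c=cam('scene','scene4.png'); cv2.imwrite('pics/c8.png',cv2.resize(c['image'][170:280,230:340],(600,600),interpolation=2))
E
```

```text
t: 11.3
tool_pos: [0.5596, -0.235, 0.2717]
orientation: [-0.02, 3.14, 0.004]
force: [0.2, 8.3, 5.8]
opening: 0.0236
t: 11.8
tool_pos: [0.5596, -0.2401, 0.2717]
orientation: [-0.021, 3.141, 0.005]
force: [-1.0, 11.4, 7.6]
opening: 0.0235
t 11.8 cm [ 0.13 -0.23  0.  ] deg [0.19 0.05 0.16] F [-1.  11.4  7.6] op 0.0235 pos [ 0.5596 -0.2401  0.2717]
```

View pics/c8.png

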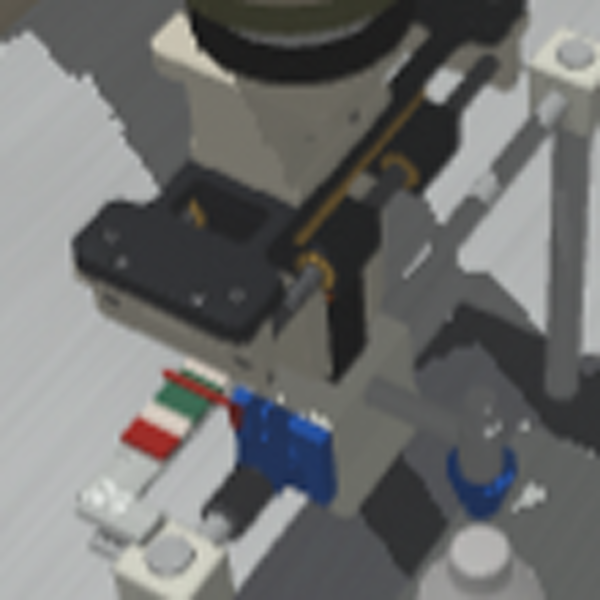

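The pointer runs from about (165,375) to (235,405), over the green field. I'll read it numerically.

Run:
```python
from h import *
c=load('top'); f2=lambda p:((p[0]+.5)/5-.5+305,(p[1]+.5)/5-.5+150)
y0=atz(c,f2((591,185)),.265); print(y0)
c=load('scene'); s=600/110
for t in(0,.01,.015,.02,.025,.03,.038):
    print(t,[((p+.5-np.array([230,170]))*s).round(0).tolist() for p in px(c,[[.5225,y0[1]-t,.265],[.5095,y0[1]-t,.265]])])
im=c['image'][170:280,230:340].astype(int); b,g,r=im[...,0],im[...,1],im[...,2]
for n,m in(('green',(g>r+30)&(g>b+15)),('red',(r>g+60)&(r>b+60))):
    ys,xs=np.nonzero(m); k=xs<46; print(n,sorted(zip(((ys[k]+.5)*s).round().astype(int).tolist(),((xs[k]+.5)*s).round().astype(int).tolist())))
```

```text
[ 0.52303154 -0.26894226  0.265     ]
0 [[208.0, 358.0], [182.0, 344.0]]
0.01 [[193.0, 375.0], [166.0, 362.0]]
0.015 [[186.0, 384.0], [159.0, 370.0]]
0.02 [[178.0, 393.0], [151.0, 379.0]]
0.025 [[170.0, 401.0], [143.0, 388.0]]
0.03 [[163.0, 410.0], [136.0, 396.0]]
0.038 [[150.0, 425.0], [123.0, 411.0]]
green [(385, 210), (390, 166), (390, 172), (390, 177), (395, 161), (395, 166), (395, 172), (395, 177), (395, 183), (395, 188), (401, 161), (401, 166), (401, 172), (401, 177), (401, 183), (401, 188), (401, 194), (401, 199), (406, 172), (406, 177), (406, 183), (406, 188), (406, 194), (406, 199), (406, 205), (412, 183), (412, 188), (412, 194), (412, 199), (417, 194)]
red [(374, 166), (374, 172), (379, 177), (379, 183), (385, 188), (385, 194), (390, 199), (390, 205), (395, 210), (395, 215), (401, 221), (401, 226), (423, 134), (423, 139), (423, 145), (428, 134), (428, 139), (428, 145), (428, 150), (428, 155), (434, 128), (434, 134), (434, 139), (434, 145), (434, 150), (434, 155), (434, 161), (434, 166), (439, 128), (439, 134), (439, 139), (439, 145), (439, 150), (439, 155), (439, 161), (439, 166), (439, 172), (439, 177), (445, 134), (445, 139), (445, 145), (445, 150), (445, 155), (445, 161), (445, 166), (445, 172), (450, 145), (450, 150), (450, 155), (450, 161), (450, 166), (455, 155), (455, 161), (455, 166)]
```

The reading is ambiguous: 11 mm by strip comparison against about 17.5 mm by arm position. I'll compare the pointer directly with its rest position in the first scene picture.

Run:
```python
from h import *
c=load('scene'); N=[cv2.imread(f'pics/scene{i}.png').astype(int)[225:270,235:275] for i in(1,3,4)]
def redc(i,a):
    im=cv2.imread(f'pics/scene{i}.png').astype(int); b,g,r=im[...,0],im[...,1],im[...,2]
    n,l,st,ce=cv2.connectedComponentsWithStats(((r>g+45)&(r>b+45)).astype(np.uint8),connectivity=8)
    for k in range(1,n):
        x,y=ce[k]
        if 235<x<300 and 215<y<275: print(i,st[k].tolist(),ce[k].round(2))
for i in(1,3,4): redc(i,0)
P=lambda y,z=.265:px(c,[[.5225,y,z]])[0]
print('px per 10 mm along -y',P(-.28)-P(-.27),'per 3mm z',P(-.28,.268)-P(-.28))
def bl(i):
    im=cv2.imread(f'pics/scene{i}.png').astype(int); b,g,r=im[...,0],im[...,1],im[...,2]
    ys,xs=np.nonzero((b>g+40)&(b>r+70)); k=(xs>265)&(xs<305)&(ys>225)&(ys<270); xs,ys=xs[k],ys[k]
    print(i,'blue bbox',xs.min(),xs.max(),ys.min(),ys.max())
for i in(1,3,4): bl(i)
```

```text
1 [265, 232, 14, 10, 23] [272.61 236.09]
1 [252, 246, 11, 8, 49] [257.27 249.86]
3 [265, 232, 14, 10, 24] [272.62 236.12]
3 [252, 246, 11, 8, 50] [257.18 249.82]
4 [260, 238, 14, 9, 22] [266.82 241.5 ]
4 [252, 246, 11, 8, 50] [257.18 249.82]
px per 10 mm along -y [-2.76484596  3.1713672 ] per 3mm z [-0.14162553 -0.87581669]
1 blue bbox 278 294 236 251
3 blue bbox 278 294 236 251
4 blue bbox 273 289 241 253
```

The pointer has moved 18.7 mm from rest by pixels. The arm position gives about 17.5 mm, so the force is about 9 N, in the green. The strip comparison was off because the pointer sits above the strip. I'll hold for over 2 s.

```bash
for i in 1 2 3 4 5; do python3 -m inch '[[[0,0,0,0,0,0,1],[0,0,0,0,0,0,1],[0,0,0,0,0,0,1],[0,0,0,0,0,0,1],[0,0,0,0,0,0,1]]]' | grep -v orient; done
python3 - <<'E'
from h import *
cam('scene','scene5.png'); im=cv2.imread('pics/scene5.png').astype(int); b,g,r=im[...,0],im[...,1],im[...,2]
n,l,st,ce=cv2.connectedComponentsWithStats(((r>g+45)&(r>b+45)).astype(np.uint8),connectivity=8)
print([ce[k].round(2) for k in range(1,n) if 235<ce[k][0]<300 and 215<ce[k][1]<275])
E
```

```text
t: 12.35
tool_pos: [0.5596, -0.2401, 0.2717]
force: [-0.6, 11.1, 7.7]
opening: 0.0242
t: 12.85
tool_pos: [0.5596, -0.2401, 0.2717]
force: [-1.3, 12.3, 9.0]
opening: 0.0241
t: 13.35
tool_pos: [0.5596, -0.2401, 0.2716]
force: [-1.2, 10.6, 8.1]
opening: 0.0235
t: 13.85
tool_pos: [0.5596, -0.2401, 0.2717]
force: [-0.3, 10.9, 8.2]
opening: 0.0237
t: 14.35
tool_pos: [0.5596, -0.2401, 0.2717]
force: [-0.3, 11.3, 7.9]
opening: 0.0236
[array([267.09, 241.7 ]), array([257.18, 249.82])]
```

Steady, so I'll hand in while holding.

```bash
python3 -c "
from plant import robot
print(robot.close_job())"
```

```text
the job is handed in; nothing more can be done
None
```

The carrier is seated on the crossbar and pressed against the sprung stop in the green band. I handed the job in while the gripper was still holding it there. No verdict was reported.

- **Grasp and placing:** I gripped the post along the carrier's y (24 mm opening, 45 N). The carrier went down over the bar at about y = +36 mm in the bar's frame, clear of the stop. The seating height matched the prediction (tool tip at z = 0.2716 m) and the contact force rose as expected. The nozzle is on the scale's side.
- **Pressing:** I slid the carrier along the bar and held it for about 2.5 s. The tool position did not change by more than 0.1 mm.
- **Last checks:** Travel is about 17.5 mm by arm position and about 18.7 mm by how far the pointer moved in the pictures, which means roughly 9 N on the stop. The wrist reads 10.6–12.3 N along the bar; I put the difference down to friction on the bar.
- **Reading that disagreed:** Comparing the pointer with the printed strip gave about 11 mm. I set it aside because the pointer appears to sit above the strip, which shifts it in the picture.
- **Limits:** The run ended at 14.4 s of the 45 s allowed. The pictures showed no contact with the bottles; I did not re-measure the bottles or the wrench at the end.

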